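Balance the ingredient jar on the trip balance

ROBOT

A 6-joint arm with a two-finger parallel gripper is mounted at the origin on the work surface. World frame = base frame: x ahead of the robot, y to its left, z up, the work surface at z = 0. Lengths are in mm, angles in rad, forces in N, time in s.
With the tool pointing down it reaches from about 300 to 775 mm from the base axis. Payload 14.6 kg.
Tool frame: the origin (TCP) lies on the front face of the gripper's body, between the roots of the fingers; the fingertips stand 97 mm ahead of it and the grasp point (between the pads) lies 78 mm ahead of it; z points along the fingers, y is the direction in which the jaws open and shut (so a half turn about z gives the same grasp; the last joint's range is limited). The gripper opens to 94 mm and grips with 3 to 60 N. Pads are 16 mm wide; open, the fingers measure 119 mm over their backs; the gripper's body (75 mm by 177 mm) begins 78 mm behind the grasp point.
Start: joints at [1.057, 0.3, 1.521, -0, 1.321, -0.067], TCP at [237.641, 496.001, 302.646] pointing down, gripper open.
Joint ranges: [-3.03, 3.03], [-0.79, 2.21], [0.23, 2.52], [-1.04, 4.18], [0, 3.07], [-2.55, 2.55]. Speed limits (rad/s): [2.22, 2.22, 2.57, 3.14, 3.14, 3.14].

INTERFACE

Orientations are given as [roll, pitch, yaw] about the fixed x, y, z axes, in that order (R = Rz(yaw) Ry(pitch) Rx(roll)).
In Python, from cell import manip, eyes, finder gives the robot as it stands.
- The arm moves only by the tool drive_tool, never from a script. Its argument "rows" is a list of rows, each an object with "offset": the shift along the tool's x, y, z in mm, a list of three; "spin": the turn about the tool's z in degrees; "jaw": the finger opening in mm, from 0 to 94. In form: [{"offset": [dx, dy, dz], "spin": spin, "jaw": jaw}, ...]. A call has 1 to 20 rows; each row shifts and turns the commanded pose from where the row before left it, along the tool's axes as they then stand; what a row does not reach is not made up. A row lasts 1/10 s, in which the tool goes at most 50 mm and 8.59 degrees, less where a joint would pass 70% of its speed; a pose out of reach is approached as far as the arm can. A call is refused whole if a number of a shift passes 50 or a number of a turn 8.59, either way. A call with a gripper value outside its range is refused whole. The fingers move at their own pace and stop on an object; "force" is the grip in N (left out, the last holds). Time passes only in rows, so rows that do not move let the fingers close. It gives the time, the measured TCP pose, the force and the opening at its end, in the units of the state.
- manip.read_state(): the state, without advancing time (a new reading comes with each control period).
- eyes.camera(name): name is "scene" or "top" or "wrist"; returns a dict with "color" (384x512x3 uint8, blue, green, red), "depth" (384x512 float32, mm along the optical axis (not along the pixel's ray), 0 where there is no reading), "vfov" (degrees; the focal length in pixels is half the picture's height over the tangent of half this angle, whatever the lens; pixels are square), "cx", "cy" (the principal point, pixels), "D" ([k1, k2, p1, p2, k3] as OpenCV has them; the pictures are not rectified), "rvec" (rotation vector, rad) and "tvec" (3), from world to camera coordinates, as OpenCV has them. Camera axes: x right, y down, z forward; pixel columns grow to the right and rows downward; lengths in mm; the calibration is good to about 2 mm. A picture is of the moment at which its call begins.
- manip.sign_off(): hands the job in, once; it reports no verdict.
Trained networks look in the newest picture that a camera, given by its name, has taken for a name from the list of things; names that differ only in an ending like _2 or _b are one class to them, and where a whole thing is asked for, a point or a joint stands for the part that bears it (a point fixed in the world has none). Each returns a list of dicts, best first, with "p" (0 to 1); they miss things now and then, are a little off and sometimes report something else, mostly with a low value. They report only what shows in the picture. A call takes as long as a camera call.
- finder.find_in(camera, target): "uv" ([column, row] in pixels, amid what is visible of it).
The state is a dict: "clock": time; "joints": joint angles; "qd": joint speeds; "effort": joint torques, N m; "eef_pos": TCP position; "eef_rot": TCP orientation; "wrist_force": force on the tool from outside, world axes, zero at the start; "moment": the same for the moment, N m; "finger_gap": finger opening in mm.
Only numpy, scipy, OpenCV 4.12 (cv2) and the standard library are available. Lean on these libraries where they do the work, as an engineer would, in place of code of your own. Each camera call takes 0.05 s, during which the arm holds its last target. There are 200 camera calls.

TASK

Weigh the amber jar on the balance: thread both brass ring weights onto the blue post of the other pan, lowering them gently until they are fully down, and then slide the orange poise along its bar with light one-sided pushes of a finger (do not pinch it or lean on the balance) until the beam floats level by itself with nothing touching it. Leave the jar standing on its pan and do not disturb the other things on the bench.

Things in the scene. Friction and masses are not known exactly. Their poses are not given: they have to be found in the camera images.
- balance: Two-pan lab balance, fixed on the bench. Origin: centre of its underside, z up. Grey base 150 mm (x) by 340 (y), 22 high. The beam lies along y, tilting about x at 52 mm height; sample pan at y +140 mm, counter pan at y -140; poise bar along y at x -100 (robot's side). Red needle (144 high) before a white plate with green level mark. Delicate: fingers must not push it above 8 N, nor weights above 15 N.
- beam (a joint): Tilt of the beam, rad: 0 level, positive = counter pan low, negative = sample pan low; stops at -0.085 (where it starts) and +0.085. Springy and damped: untouched, it comes to rest in about 1.5 s. Off its stops the tilt grows by about 3.2 mrad per mm of poise travel. A finger on the poise also holds the beam: read the tilt with the fingers clear.
- post_foot (a point): Foot of the blue post, at the centre of the counter pan's top (steel, 120 mm across, always horizontal, 86 mm above the bench when level, 12 mm higher or lower at the stops). Post 12 mm thick up to 46 mm above the pan, then tapering to a 4 mm tip at 58 mm. Pushed down, the pan yields at one or two newtons for up to 24 mm, to its rigid stop.
- sample_pan_top (a point): Centre of the sample pan's top: like the counter pan, but without a post.
- poise (a joint): Travel of the orange poise along its bar, m: 0 = at the beam's middle (it starts within 0.015 of it), 0.13 = outer end, before the counter pan. Growing values move it along the balance's -y and weigh down the counter side. About 1 N of friction: it stays where left, and pushes of 2 to 4 N move it.
- poise_fin (a point): Centre of the poise's upright orange fin, the part to push: 12 mm thick along the bar, 22 mm across it, 36 mm high (18 above and below this point). Below it the poise's body is 24 mm along the bar and 26 mm across. It rises or falls up to 11 mm as the beam tilts.
- w200_mid (a point): 200 g brass ring weight, 40 mm across, 24 mm high, standing on the bench at the robot's right. Site at its centre, on its axis and half-way up. Bore 15 mm right through.
- w100_mid (a point): 100 g brass ring weight, 30 mm across, 24 mm high, standing on the bench at the robot's right. Site at its centre, on its axis and half-way up. Bore 15 mm right through.
- jar_mid (a point): Amber jar of ingredient with white cap, 56 mm across, 65 mm high, standing on the sample pan; about 330 to 410 g, not known exactly, always more than both weights together. Site at its centre. Must stay there.
- vial: Bystander: small amber bottle, 42 mm across, 75 mm high. Origin: centre of its underside.
- bowl: Bystander: glass bowl, 120 mm across, 55 mm high. Origin: centre of its underside.
- tamper: Bystander: steel capsule tamper with a bow handle, 70 by 110 mm, 54 mm high. Origin: centre of its underside.

How it is judged (in metres and radians):
At the end, for the whole second after the job is handed in: Both ring weights stacked fully down on the post (centres within 5 mm of its axis, under 42 mm above the pan, either order); jar upright on its pan within 30 mm of the middle; beam at rest within 0.02 rad of level (under 0.03 rad/s) (horizontal distance between each of w200_mid, w100_mid and post_foot below 0.005 m and z of w200_mid in the frame of post_foot between 0.006 and 0.042 m and angle between each of w200_mid, w100_mid's own z axis and vertical below 0.12 rad and z of w100_mid in the frame of post_foot between 0.006 and 0.042 m and horizontal distance between jar_mid and sample_pan_top below 0.03 m and angle between jar_mid's own z axis and vertical below 0.15 rad and value of joint beam between -0.02 and 0.02 rad and velocity of joint beam between -0.03 and 0.03 rad/s); the robot touches nothing.
It fails at once if a finger pushes, pinches or leans on the balance (poise included) with more than 8 N (contact force between the fingers and balance above 8 N).
It fails at once if a weight is pressed or dropped onto the balance with more than 15 N (contact force between any of w200, w100 and balance above 15 N).
It fails at once if the jar is tipped or shifted off its pan (horizontal distance between jar_mid and sample_pan_top above 0.04 m or angle between jar_mid's own z axis and vertical above 0.3 rad).
It fails at once if the vial, bowl or tamper is moved more than 30 mm (distance of any of vial, bowl, tamper from where it was at the start of the episode above 0.03 m).
It also fails if it takes over 72 s, if anything falls off the work surface, if the arm or the gripper's body presses on something with over 40 N, if the wrist force passes 120 N, or if a joint passes its speed limit or range.

## Working session

There is one attempt and no reset: what is moved stays moved. The work goes in short steps, Python scripts to look and compute and a tool call to move; the robot and the scene stay as the last step left them, time stands still between calls to the robot, and variables do not carry over. Pictures are saved under pics/ and viewed, about 8 in all and at most 12, crops included, and the job is handed in when it is done.

Besides the shell and the picture viewer there is one more tool, called by a JSON object that holds its "name" and its "arguments", one argument or row to a line. drive_tool: Moves the arm, as the interface text tells. Its arguments: {"type":"object","properties":{"rows":{"type":"array","items":{"type":"object","properties":{"offset":{"type":"array","items":{"type":"number"}},"spin":{"type":"number"},"jaw":{"type":"number"}}}},"force":{"type":"number"}},"required":["rows"]}

```bash
mkdir -p pics; cat > h.py <<'E'
import numpy as np, cv2
from cell import manip, eyes, finder
def K(c):
    f=192/np.tan(np.radians(c['vfov'])/2); return np.array([[f,0,c['cx']],[0,f,c['cy']],[0,0,1.]])
def cen(c): R=cv2.Rodrigues(np.array(c['rvec'],float))[0]; return R,-R.T@np.array(c['tvec'],float).ravel()
def ray(c,uv):
    n=cv2.undistortPoints(np.array([[uv]],float),K(c),np.array(c['D'],float)).ravel()
    R,o=cen(c); return o,R.T@np.array([n[0],n[1],1])
def depth_pt(c,uv,d=None):
    o,v=ray(c,uv); u,w=np.round(uv).astype(int)
    if d is None:
        p=c['depth'][max(w-1,0):w+2,max(u-1,0):u+2]; p=p[p>0]; d=np.median(p) if len(p) else 0
    return o+v*d
def at_z(c,uv,z): o,v=ray(c,uv); return o+v*(z-o[2])/v[2]
def tri(rs):
    A=0;b=0
    for o,v in rs:
        v=v/np.linalg.norm(v);P=np.eye(3)-np.outer(v,v);A=A+P;b=b+P@o
    return np.linalg.solve(A,b)
def proj(c,p): return cv2.projectPoints(np.array(p,float).reshape(-1,1,3),np.array(c['rvec'],float),np.array(c['tvec'],float),K(c),np.array(c['D'],float))[0].reshape(-1,2)
def cloud(c):
    h,w=c['depth'].shape; uu,vv=np.meshgrid(np.arange(w),np.arange(h))
    n=cv2.undistortPoints(np.stack([uu,vv],-1).reshape(-1,1,2).astype(float),K(c),np.array(c['D'],float)).reshape(h,w,2)
    R,o=cen(c); X=np.dstack([n,np.ones((h,w))])*c['depth'][...,None]
    return X@R+o
E
python3 - <<'E'
from h import *
np.set_printoptions(precision=1,suppress=True)
C={n:eyes.camera(n) for n in('scene','top')}
cv2.imwrite('pics/a.png',np.vstack([C['scene']['color']])) ; cv2.imwrite('pics/b.png',C['top']['color'])
for n in C: print(n,cen(C[n])[1],C[n]['vfov'])
for t in['balance','beam','post_foot','sample_pan_top','poise','poise_fin','w200_mid','w100_mid','jar_mid','vial','bowl','tamper']:
    r=[]
    for n in C:
        L=finder.find_in(n,t)
        for q in L[:2]: print(t,n,np.array(q['uv']),round(q['p'],2),depth_pt(C[n],q['uv']))
        if L: r.append(ray(C[n],L[0]['uv']))
    if len(r)==2: print('   tri',tri(r))
print(manip.read_state())
E
```

```text
scene [1394.8 -171.1  757.8] 54.006294490530315
top [ 538.2   62.9 1715.3] 45.39415532389866
balance scene [266.  196.2] 0.9 [596.6  59.4  54.6]
balance top [239.1 212.5] 0.81 [574.1  78.8  58.8]
balance top [205.5 205.9] 0.33 [597.6 192.7 139.2]
   tri [573.   72.8  32.3]
beam scene [246.6 186.6] 0.73 [502.5  22.5  22.3]
beam top [250.9 212.9] 0.86 [571.6  36.3  61.8]
   tri [568.3  22.7  73.8]
post_foot scene [216.8 182.4] 0.77 [555.3 -75.4  95.8]
post_foot top [278.1 215.6] 0.59 [559.2 -58.8  97.8]
   tri [557.8 -67.2  96. ]
sample_pan_top scene [317.6 187.6] 0.76 [620.2 205.7  80.2]
sample_pan_top top [198.2 210.6] 0.91 [582.1 218.2 137.1]
   tri [583.9 225.3  48.1]
poise scene [261.6 174.6] 0.42 [484.9  74.3  47.8]
poise_fin scene [111.2 201.5] 0.72 [ 486.  -385.1   22.1]
poise_fin scene [256.  172.2] 0.55 [473.5  58.9  51.3]
w200_mid scene [129.1 228.3] 0.68 [ 610.3 -331.1   20.6]
w200_mid top [346.4 203.9] 0.46 [ 597.4 -320.2   22.7]
   tri [ 598.  -328.7    7.8]
w100_mid scene [110.9 200.4] 0.41 [ 473.1 -388.    16. ]
w100_mid top [364.8 236.5] 0.38 [ 473.8 -391.5   -1.3]
   
[... 257 characters left out ...]
3.2]
   tri [ 741.1 -236.8   38.7]
bowl scene [378.8 156.3] 0.76 [431.  514.4  19.9]
bowl top [124.5 245.8] 0.69 [461.2 506.6   7.2]
bowl top [277.5 217.7] 0.52 [551.8 -56.5  97.3]
   tri [461.8 495.2  43.2]
tamper scene [274.7 260.3] 0.97 [807.6  28.6  23.4]
tamper top [250.5 151.4] 0.58 [796.9  32.4  48.8]
   tri [801.8  31.2  16. ]
{'clock': 1.3, 'joints': array([ 1.1,  0.3,  1.5, -0. ,  1.3, -0.1]), 'qd': array([ 0.,  0., -0., -0.,  0., -0.]), 'effort': array([  0. , -53.2, -35.3,   0.1,   0. ,  -0. ]), 'eef_pos': array([237.7, 496. , 302.6]), 'eef_rot': array([-3.1,  0. ,  2.7]), 'wrist_force': array([-0.3,  0.6,  0.4]), 'moment': array([ 0., -0.,  0.]), 'finger_gap': 94.23326619797218}
```

```bash
python3 - <<'E'
import cv2,numpy as np
a=cv2.imread('pics/a.png')[120:300,80:400];b=cv2.imread('pics/b.png')[130:280,100:400]
cv2.imwrite('pics/c.png',np.vstack([cv2.resize(a,(533,300),interpolation=2),cv2.resize(b,(533,267),interpolation=2)]))
E
```

```text
(no output)
```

View pics/c.png

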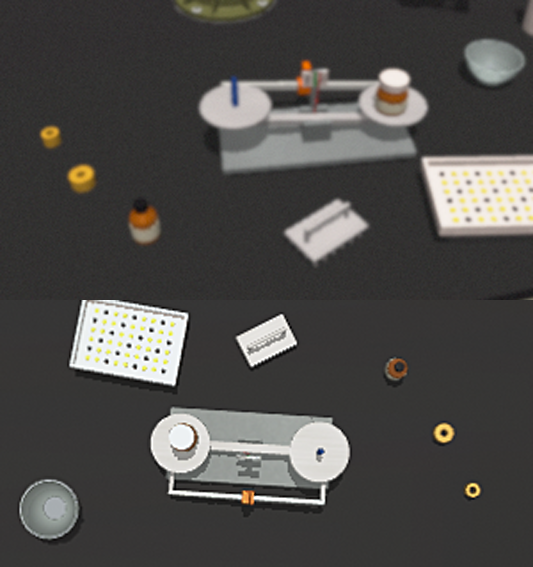

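The scene shows the balance in the middle: counter pan with the blue post on the right, jar left, orange poise near mid-bar at about pixel (240,241) in the top picture. The two rings are on the robot's right. The finder results agree with this, except for its first poise_fin hit, which landed on a ring.

{"name": "drive_tool", "arguments": {
  "rows": [
    {"offset": [0, 0, 0], "spin": -8.53, "jaw": 94},
    {"offset": [0, 0, 0], "spin": -8.53},
    {"offset": [0, 0, 0], "spin": -8.53},
    {"offset": [-15, -45, 0]},
    {"offset": [-15, -45, 0]},
    {"offset": [-15, -45, 0]},
    {"offset": [-15, -45, 0]},
    {"offset": [-15, -45, 0]},
    {"offset": [-15, -45, 0]},
    {"offset": [-15, -45, 0]},
    {"offset": [-15, -45, 0]},
    {"offset": [-15, -45, 0]},
    {"offset": [-15, -45, 0]},
    {"offset": [-15, -45, 0]},
    {"offset": [-15, -45, 0]},
    {"offset": [-15, -45, 0]},
    {"offset": [-15, -45, 0]},
    {"offset": [-15, -45, 0]},
    {"offset": [-15, -45, 0]},
    {"offset": [-15, -45, 0]}
  ]
}}

```text
validation failed for argument at $.ro...
```

{"name": "drive_tool", "arguments": {
  "rows": [
    {"offset": [0, 0, 0], "spin": -8.53, "jaw": 94},
    {"offset": [0, 0, 0], "spin": -8.53, "jaw": 94},
    {"offset": [0, 0, 0], "spin": -8.53, "jaw": 94},
    {"offset": [-15, -45, 0], "spin": 0, "jaw": 94},
    {"offset": [-15, -45, 0], "spin": 0, "jaw": 94},
    {"offset": [-15, -45, 0], "spin": 0, "jaw": 94},
    {"offset": [-15, -45, 0], "spin": 0, "jaw": 94},
    {"offset": [-15, -45, 0], "spin": 0, "jaw": 94},
    {"offset": [-15, -45, 0], "spin": 0, "jaw": 94},
    {"offset": [-15, -45, 0], "spin": 0, "jaw": 94},
    {"offset": [-15, -45, 0], "spin": 0, "jaw": 94},
    {"offset": [-15, -45, 0], "spin": 0, "jaw": 94},
    {"offset": [-15, -45, 0], "spin": 0, "jaw": 94},
    {"offset": [-15, -45, 0], "spin": 0, "jaw": 94},
    {"offset": [-15, -45, 0], "spin": 0, "jaw": 94},
    {"offset": [-15, -45, 0], "spin": 0, "jaw": 94},
    {"offset": [-15, -45, 0], "spin": 0, "jaw": 94},
    {"offset": [-15, -45, 0], "spin": 0, "jaw": 94},
    {"offset": [-15, -45, 0], "spin": 0, "jaw": 94},
    {"offset": [-15, -45, 0], "spin": 0, "jaw": 94}
  ]
}}

```text
clock: 3.3
eef_pos: [492.7, -271.1, 302.7]
eef_rot: [-3.142, 0.0, 3.141]
wrist_force: [0.7, 1.2, 0.7]
finger_gap: 94.1
```

```bash
cat >> h.py <<'E'
np.set_printoptions(precision=1,suppress=True)
def blobs(c,lo,hi,amin=60):
    m=cv2.inRange(cv2.cvtColor(c['color'],cv2.COLOR_BGR2HSV),lo,hi)
    m=cv2.morphologyEx(m,cv2.MORPH_CLOSE,np.ones((3,3)))
    n,l,s,ce=cv2.connectedComponentsWithStats(m)
    return [(ce[i],s[i],l==i) for i in range(1,n) if s[i,4]>amin]
E
python3 - <<'E'
from h import *
c=eyes.camera('wrist'); cv2.imwrite('pics/w1.png',c['color']); print(cen(c)[1],manip.read_state()['eef_pos'])
X=cloud(c)
for t in('w200_mid','w100_mid','vial'):
    for q in finder.find_in('wrist',t)[:2]: print(t,q, depth_pt(c,q['uv']))
for ce,s,m in blobs(c,(15,90,60),(38,255,255)):
    P=X[m&(c['depth']>0)]; 
    if len(P)<20: continue
    zt=np.percentile(P[:,2],90); T=P[P[:,2]>zt-5]
    (x,y),r=cv2.minEnclosingCircle(T[:,:2].astype(np.float32))
    print(ce,s,'ztop',zt,'mec',x,y,r,'mean',T.mean(0))
E
```

```text
[ 409.6 -271.   384.7] [ 493.6 -276.1  301.7]
w200_mid {'uv': [217.6, 240.3], 'p': 0.73} [ 601.4 -332.7    1. ]
w100_mid {'uv': [164.7, 159.5], 'p': 0.95} [ 477.4 -395.7   14.2]
vial {'uv': [287.1, 340.4], 'p': 0.61} [ 719.8 -232.2   69. ]
[169.8 157.2] [156 145  28  25 498] ztop 24.700075758937466 mec 474.1249084472656 -388.7430419921875 14.791354179382324 mean [ 474.2 -388.5   23.7]
[217.2 236.9] [202 224  30  33 340] ztop 24.29803318439016 mec 594.9624633789062 -331.7560729980469 19.937721252441406 mean [ 593.  -335.5   23.2]
[216.  243.3] [210 238  14  12 127] ztop 24.127801347366585 mec 594.5448608398438 -331.1893310546875 9.806279182434082 mean [ 596.1 -332.    23.2]
[ 87.5 320.1] [ 75 291  33  58 897] ztop 323.7313080785428 mec 468.32110595703125 -319.41705322265625 7.616261005401611 mean [ 467.8 -318.9  321.9]
[430.1 320.1] [410 291  34  58 898] ztop 323.60132502780954 mec 468.3504638671875 -223.30921936035156 8.11840534210205 mean [ 467.6 -223.2  321.8]
[387.2 375.4] [ 235  363  277   21 4241] ztop 332.0353219299687 mec 475.19647216796875 -240.83779907226562 36.239803314208984 mean [ 474.1 -239.5  330.4]
```

View pics/w1.png

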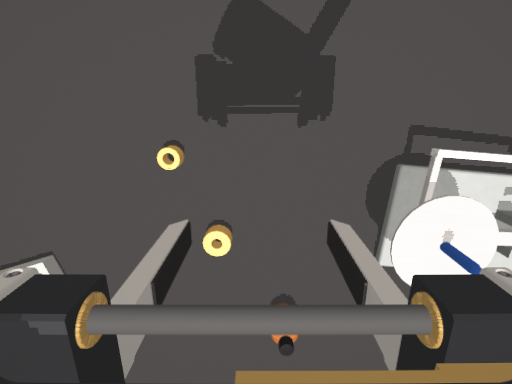

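Ring tops at z ≈ 24.5 and radii of 20 and 15 match the text. w200 is at (595,-331.5) and w100 at (474,-389). The blue post shows at (475,268) tip, (445,240) foot.

{"name": "drive_tool", "arguments": {
  "rows": [
    {"offset": [-34, -18.5, 0], "spin": 0, "jaw": 75},
    {"offset": [-34, -18.5, 0], "spin": 0, "jaw": 75},
    {"offset": [-33.5, -18.5, 10], "spin": 0, "jaw": 75},
    {"offset": [0, 0, 40], "spin": 0, "jaw": 75},
    {"offset": [0, 0, 45], "spin": 0, "jaw": 75},
    {"offset": [0, 0, 45], "spin": 0, "jaw": 75},
    {"offset": [0, 0, 35], "spin": 0, "jaw": 75},
    {"offset": [0, 0, 15], "spin": 0, "jaw": 75},
    {"offset": [0, 0, 10], "spin": 0, "jaw": 75},
    {"offset": [0, 0, 0], "spin": 0, "jaw": 75},
    {"offset": [0, 0, 0], "spin": 0, "jaw": 75}
  ],
  "force": 12
}}

```text
clock: 4.6
eef_pos: [594.7, -324.7, 104.6]
eef_rot: [-3.14, 0.002, -3.142]
wrist_force: [0.0, -0.2, -0.2]
finger_gap: 75.1
```

```bash
python3 - <<'E'
from h import *
c=eyes.camera('wrist'); cv2.imwrite('pics/w2.png',c['color']); s=manip.read_state();print(s['eef_pos'],s['eef_rot'],s['finger_gap'],s['wrist_force'])
X=cloud(c)
for ce,s,m in blobs(c,(15,90,60),(38,255,255)):
    P=X[m&(c['depth']>0)]; 
    if len(P)<20: continue
    zt=np.percentile(P[:,2],90); T=P[P[:,2]>zt-4]
    (x,y),r=cv2.minEnclosingCircle(T[:,:2].astype(np.float32))
    print(ce,s,'ztop',zt,'mec',x,y,r)
E
```

```text
[ 594.6 -324.8  104.7] [-3.1  0.   3.1] 75.00992572304192 [-0.7 -0.  -0.1]
[163.1  45.4] [131   0  46  68 769] ztop 21.985584484925067 mec 474.7466735839844 -387.4512634277344 14.589423179626465
[133.5  29.1] [121  14  30  34 608] ztop 22.417588106810726 mec 473.97314453125 -388.8489074707031 8.033571243286133
[250.6 214.7] [218 203  63  44 702] ztop 22.556594291716127 mec 593.4033813476562 -331.6098327636719 19.738296508789062
[248.9 243.3] [237 231  25  23 384] ztop 22.623109058231567 mec 594.9296264648438 -330.8851013183594 8.717576026916504
[121.8 319.6] [111 292  27  57 694] ztop 125.43455099199235 mec 569.6080932617188 -363.0994873046875 7.2307209968566895
[396.5 320.2] [381 292  27  57 729] ztop 125.46279484279692 mec 570.5038452148438 -285.6112365722656 7.703310489654541
[363.5 375.4] [ 196  363  308   21 4709] ztop 133.94965292139076 mec 577.44287109375 -301.90777587890625 38.16008758544922
```

{"name": "drive_tool", "arguments": {
  "rows": [
    {"offset": [0, -6.5, 3], "spin": 0, "jaw": 75},
    {"offset": [0, 0, 0], "spin": 0, "jaw": 30},
    {"offset": [0, 0, 0], "spin": 0, "jaw": 30},
    {"offset": [0, 0, 0], "spin": 0, "jaw": 30},
    {"offset": [0, 0, 0], "spin": 0, "jaw": 30},
    {"offset": [0, 0, 0], "spin": 0, "jaw": 30}
  ],
  "force": 12
}}

```text
clock: 5.25
eef_pos: [594.0, -331.0, 99.7]
eef_rot: [-3.142, 0.0, 3.141]
wrist_force: [-0.1, 0.3, 0.8]
finger_gap: 39.0
```

{"name": "drive_tool", "arguments": {
  "rows": [
    {"offset": [0, 0, -20], "spin": 0, "jaw": 30},
    {"offset": [0, 0, -45], "spin": 0, "jaw": 30},
    {"offset": [0, 0, -45], "spin": 0, "jaw": 30},
    {"offset": [0, 0, -45], "spin": 0, "jaw": 30},
    {"offset": [7, 40, -25], "spin": 0, "jaw": 30},
    {"offset": [7, 40, 0], "spin": 0, "jaw": 30},
    {"offset": [7, 40, 0], "spin": 0, "jaw": 30},
    {"offset": [7, 40, 0], "spin": 0, "jaw": 30},
    {"offset": [7, 40, 0], "spin": 0, "jaw": 30},
    {"offset": [0, 0, 0], "spin": 0, "jaw": 30},
    {"offset": [0, 0, 0], "spin": 0, "jaw": 30}
  ]
}}

```text
clock: 6.35
eef_pos: [559.0, -130.5, 279.8]
eef_rot: [-3.141, 0.0, -3.14]
wrist_force: [-0.0, -0.0, -2.6]
finger_gap: 38.5
```

```bash
cat > meas.py <<'E'
from h import *
import sys
c=eyes.camera('wrist'); cv2.imwrite('pics/%s.png'%sys.argv[1],c['color']); s=manip.read_state();print(s['clock'],s['eef_pos'],s['finger_gap'],s['wrist_force'])
np.savez(sys.argv[1],X=cloud(c),col=c['color'],d=c['depth'])
X=cloud(c)
for ce,s,m in blobs(c,(105,100,40),(130,255,255),30):
    P=X[m&(c['depth']>0)]
    print('blue',ce,s, 'zrange',np.percentile(P[:,2],[2,98]))
    for a,b in((85,110),(110,125),(125,145),(145,152),(152,170)):
        Q=P[(P[:,2]>a)&(P[:,2]<b)]
        if len(Q)>4: print('  z',a,b,len(Q),'x',Q[:,0].min(),Q[:,0].max(),'y',Q[:,1].min(),Q[:,1].max(),Q.mean(0))
for ce,s,m in blobs(c,(15,90,60),(38,255,255)):
    P=X[m&(c['depth']>0)]
    if len(P)<20: continue
    zt=np.percentile(P[:,2],90); T=P[P[:,2]>zt-4]
    (x,y),r=cv2.minEnclosingCircle(T[:,:2].astype(np.float32))
    print('yel',ce,s,'ztop',zt,'mec',x,y,r)
# counter pan: light pixels at height 90..105 
hsv=cv2.cvtColor(c['color'],cv2.COLOR_BGR2HSV)
m=(hsv[...,1]<60)&(hsv[...,2]>110)&(X[...,2]>80)&(X[...,2]<110)&(c['depth']>0)
m=m.astype(np.uint8); n,l,st,cc=cv2.connectedComponentsWithStats(m)
for i in range(1,n):
    if st[i,4]>1500:
        P=X[l==i]; (x,y),r=cv2.minEnclosingCircle(P[:,:2].astype(np.float32)); print('pan',cc[i],st[i],'mec',x,y,r,'z',np.median(P[:,2]))
E
python3 meas.py w3
```

```text
6.4 [ 559.1 -131.3  279.7] 39.204196694474575 [ 0.3 -0.6 -3. ]
blue [336.4 206.3] [324 191  25  31 384] zrange [101.5 155.9]
  z 85 110 44 x 554.3586417498167 560.4601888380673 y -68.70600034530656 -59.6863132379889 [556.5 -65.3 104.9]
  z 110 125 72 x 554.1934534074205 561.0995897656834 y -68.46898597815228 -59.701807562867174 [556.6 -65.4 117.5]
  z 125 145 129 x 554.4992597580913 560.8345616393063 y -68.70036080321147 -59.33199306529306 [556.6 -65.3 135.7]
  z 145 152 89 x 554.8386751118092 563.2448113809821 y -68.44334224959505 -57.95313786100729 [558.  -64.3 148.2]
  z 152 170 50 x 556.8999117593397 562.3055871753082 y -65.61277547215664 -59.85819657319921 [559.5 -63.2 154.4]
yel [ 41.  104.6] [ 22  91  39  28 892] ztop 24.58755255476491 mec 473.9837951660156 -387.2276916503906 15.482024192810059
yel [258.8 241.6] [ 227  206   64   70 3468] ztop 204.76400298871778 mec 560.13623046875 -130.43026733398438 20.153249740600586
yel [185.  320.9] [179 292  16  58 501] ztop 301.23180911716344 mec 534.469970703125 -151.46737670898438 7.892274379730225
yel [332.5 321. ] [324 292  16  58 479] ztop 300.9684281624332 mec 534.9364624023438 -109.68806457519531 7.219667911529541
yel [289.5 375.6] [ 122  363  310   21 4644] ztop 309.1394467997956 mec 542.1636352539062 -125.7347412109375 38.77838134765625
pan [330.9 189. ] [ 268  135  122  117 9932] mec 560.724365234375 -62.49286651611328 60.21379089355469 z 97.87034453385891
```

View pics/w3.png

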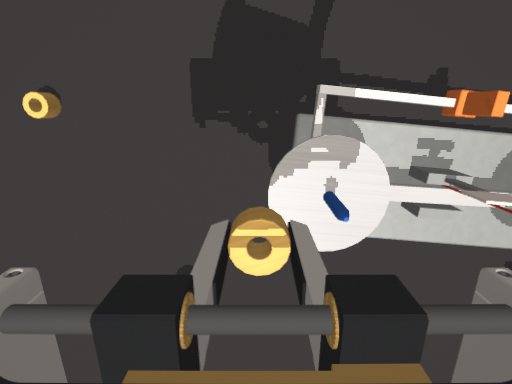

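The ring is held at (259,241) and the post shows from (327,196) to (346,217). The post axis is about (560.3,-62.5) and the pan top is at z 97.9, as expected. I'll move over it.

{"name": "drive_tool", "arguments": {
  "rows": [
    {"offset": [0, 30, 0], "spin": 0, "jaw": 30},
    {"offset": [0, 30, 0], "spin": 0, "jaw": 30},
    {"offset": [-0.3, 8.4, 0], "spin": 0, "jaw": 30},
    {"offset": [0, 0, 10], "spin": 0, "jaw": 30},
    {"offset": [0, 0, 9], "spin": 0, "jaw": 30},
    {"offset": [0, 0, 0], "spin": 0, "jaw": 30},
    {"offset": [0, 0, 0], "spin": 0, "jaw": 30}
  ]
}}

```text
clock: 7.1
eef_pos: [559.3, -63.6, 260.2]
eef_rot: [3.142, -0.001, 3.14]
wrist_force: [0.3, -0.3, -0.9]
finger_gap: 38.7
```

```bash
python3 meas.py w4; python3 -c "
import cv2;a=cv2.imread('pics/w4.png')[150:310,180:340];cv2.imwrite('pics/w4c.png',cv2.resize(a,(480,480),interpolation=2))"
```

```text
7.15 [559.4 -63.4 260.6] 38.942961245259845 [ 0.3 -0.2 -1.5]
blue [260.4 202.1] [255 197  12  10  91] zrange [ 99.1 119.6]
  z 85 110 44 x 554.5434288660964 558.2601246947759 y -67.02145225989894 -57.279700853306586 [555.7 -62.5 104.4]
  z 110 125 47 x 554.5602325573735 558.181878849047 y -66.90736228576678 -57.4091429990998 [555.6 -62.1 114.9]
yel [404.8 102. ] [401  90   9  25  96] ztop 64.72677233866722 mec 472.3603210449219 74.50481414794922 10.86328411102295
yel [439.4 102.4] [432  90  16  26 273] ztop 99.77118169792274 mec 472.939208984375 84.90766906738281 10.540244102478027
yel [258.9 241.9] [ 227  207   64   69 3418] ztop 185.08229263584386 mec 560.2452392578125 -63.525943756103516 20.122209548950195
yel [185.  320.9] [179 292  16  58 500] ztop 281.5585848088262 mec 534.5150146484375 -84.33242797851562 6.875116348266602
yel [332.6 320.9] [324 292  16  58 485] ztop 281.2825330302041 mec 535.3363647460938 -42.59027862548828 7.550032615661621
yel [289.4 375.6] [ 122  363  310   21 4644] ztop 289.5154663322785 mec 541.75 -58.99059295654297 38.217498779296875
pan [260.2 183. ] [ 195  137  131  100 8885] mec 560.414306640625 -62.63219451904297 59.85630416870117 z 97.92344580834137
```

View pics/w4c.png

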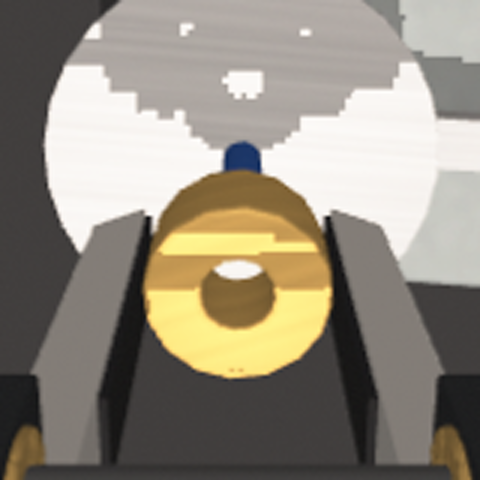

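The ring is centred over the post in x, and the post lies about 1 mm further towards +y. I'll correct that and lower slowly.

{"name": "drive_tool", "arguments": {
  "rows": [
    {"offset": [-0.2, 1.1, 0], "spin": 0, "jaw": 30},
    {"offset": [0, 0, 4], "spin": 0, "jaw": 30},
    {"offset": [0, 0, 4], "spin": 0, "jaw": 30},
    {"offset": [0, 0, 4], "spin": 0, "jaw": 30},
    {"offset": [0, 0, 4], "spin": 0, "jaw": 30},
    {"offset": [0, 0, 4], "spin": 0, "jaw": 30},
    {"offset": [0, 0, 4], "spin": 0, "jaw": 30}
  ]
}}

```text
clock: 7.85
eef_pos: [559.5, -61.6, 236.3]
eef_rot: [-3.142, -0.0, 3.141]
wrist_force: [0.2, -0.3, -2.7]
finger_gap: 39.1
```

{"name": "drive_tool", "arguments": {
  "rows": [
    {"offset": [0, 0, 6], "spin": 0, "jaw": 30},
    {"offset": [0, 0, 6], "spin": 0, "jaw": 30},
    {"offset": [0, 0, 6], "spin": 0, "jaw": 30},
    {"offset": [0, 0, 6], "spin": 0, "jaw": 30},
    {"offset": [0, 0, 5], "spin": 0, "jaw": 30},
    {"offset": [0, 0, 4], "spin": 0, "jaw": 30},
    {"offset": [0, 0, 3], "spin": 0, "jaw": 30},
    {"offset": [0, 0, 3], "spin": 0, "jaw": 30},
    {"offset": [0, 0, 3], "spin": 0, "jaw": 30}
  ]
}}

```text
clock: 8.75
eef_pos: [559.6, -61.7, 194.8]
eef_rot: [-3.141, 0.0, 3.141]
wrist_force: [-2.0, -1.2, 2.0]
finger_gap: 39.1
```

{"name": "drive_tool", "arguments": {
  "rows": [
    {"offset": [0, 0, -2], "spin": 0, "jaw": 30},
    {"offset": [0, 0, 0], "spin": 0, "jaw": 46},
    {"offset": [0, 0, -2], "spin": 0, "jaw": 50},
    {"offset": [0, 0, -2], "spin": 0, "jaw": 56},
    {"offset": [0, 0, -15], "spin": 0, "jaw": 56},
    {"offset": [0, 0, -30], "spin": 0, "jaw": 56},
    {"offset": [0, 0, -40], "spin": 0, "jaw": 56},
    {"offset": [0, -10, -20], "spin": 0, "jaw": 60},
    {"offset": [0, -50, 0], "spin": 0, "jaw": 60},
    {"offset": [0, 0, 0], "spin": 0, "jaw": 60},
    {"offset": [0, 0, 0], "spin": 0, "jaw": 60}
  ]
}}

```text
clock: 9.85
eef_pos: [559.4, -122.1, 305.7]
eef_rot: [3.141, -0.0, 3.14]
wrist_force: [-0.1, 0.9, -0.2]
finger_gap: 59.7
```

```bash
python3 meas.py w5
```

```text
9.9 [ 559.5 -121.4  305.6] 60.09183109068683 [-0.1  0.2  0.3]
blue [322.2 198.7] [314 189  17  20 215] zrange [121.  155.9]
  z 110 125 21 x 554.6274773141355 559.3938753133885 y -68.45933618455786 -59.64521436359895 [556.  -64.3 121.8]
  z 125 145 93 x 554.6607876591922 560.3140842200819 y -68.69624032012138 -59.42717751081347 [556.4 -65.2 136.1]
  z 145 152 67 x 555.1933429204456 562.7002811466629 y -68.08344928195801 -58.36654971201849 [558.1 -63.9 148.4]
  z 152 170 34 x 557.0654098666957 561.7725717249389 y -65.81751574088946 -60.73332699722524 [559.5 -63.3 154.4]
yel [ 49.3 105.2] [ 32  93  36  26 764] ztop 24.59598455594378 mec 474.10821533203125 -387.1466369628906 15.417773246765137
yel [437.8 101.8] [434  92   8  21  62] ztop 64.62609487147061 mec 471.98681640625 73.65442657470703 10.628881454467773
yel [469.6 103.1] [464  92  14  22 122] ztop 100.02712380032489 mec 472.82073974609375 84.96109008789062 10.385037422180176
yel [318.  190.8] [ 299  172   41   42 1097] ztop 122.58206476033467 mec 559.897705078125 -61.95775604248047 19.764163970947266
yel [147.6 320.3] [139 292  23  57 655] ztop 326.84963649998497 mec 534.450927734375 -152.80410766601562 7.112331390380859
yel [370.  320.4] [357 292  23  57 629] ztop 326.7043872691173 mec 534.9368286132812 -90.97064208984375 7.3194260597229
yel [333.5 375.5] [ 165  363  309   21 4675] ztop 334.96960583395565 mec 541.661865234375 -106.97499084472656 38.163753509521484
pan [314.  181.8] [ 259  132  113  107 7698] mec 560.4810791015625 -62.54951477050781 60.112823486328125 z 97.8815457297018
```

View pics/w5.png

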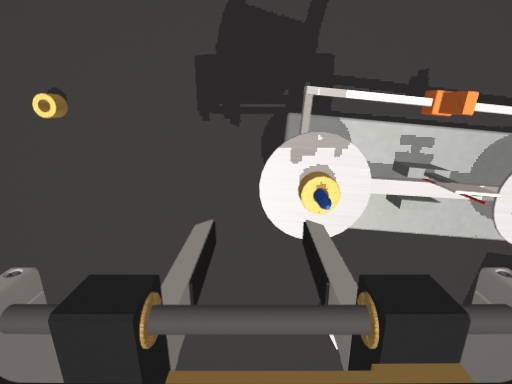

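w200 is fully down: its top is at z 122.6 over the pan at 97.9, and it is centred at (560,-62). Now w100.

{"name": "drive_tool", "arguments": {
  "rows": [
    {"offset": [14.4, -44.5, 0], "spin": 0, "jaw": 70},
    {"offset": [14.4, -44.5, 0], "spin": 0, "jaw": 70},
    {"offset": [14.4, -44.5, 0], "spin": 0, "jaw": 70},
    {"offset": [14.4, -44.5, 0], "spin": 0, "jaw": 70},
    {"offset": [14.4, -44.5, 10], "spin": 0, "jaw": 70},
    {"offset": [14.2, -44, 20], "spin": 0, "jaw": 70},
    {"offset": [0, 0, 45], "spin": 0, "jaw": 70},
    {"offset": [0, 0, 45], "spin": 0, "jaw": 70},
    {"offset": [0, 0, 45], "spin": 0, "jaw": 70},
    {"offset": [0, 0, 25], "spin": 0, "jaw": 70},
    {"offset": [0, 0, 10], "spin": 0, "jaw": 70},
    {"offset": [0, 0, 0], "spin": 0, "jaw": 70},
    {"offset": [0, 0, 0], "spin": 0, "jaw": 70}
  ]
}}

```text
clock: 11.2
eef_pos: [474.2, -387.7, 107.4]
eef_rot: [-3.14, 0.002, -3.141]
wrist_force: [-1.3, -0.3, 0.4]
finger_gap: 70.4
```

```bash
python3 meas.py w6
```

```text
11.25 [ 474.2 -387.9  107.7] 69.96776515441596 [ 0.4 -0.8  0.3]
yel [258.1 217.6] [236 207  45  30 508] ztop 21.622767386993438 mec 471.27081298828125 -388.4768371582031 14.305991172790527
yel [258.2 241.4] [247 231  24  20 335] ztop 21.690878515845846 mec 474.1236877441406 -388.3108825683594 8.227871894836426
yel [131.5 317.6] [121 292  25  57 584] ztop 127.61081306488659 mec 449.56182861328125 -423.38189697265625 7.615544319152832
yel [386.6 319.4] [373 292  25  57 608] ztop 127.6352455096383 mec 449.9579162597656 -351.18377685546875 8.104399681091309
yel [353.5 375.4] [ 186  363  308   21 4689] ztop 136.69695416519673 mec 456.2448425292969 -367.5484619140625 38.063907623291016
```

Well aligned. I'll go down 6 mm, grip and lift, then hover before the post.

{"name": "drive_tool", "arguments": {
  "rows": [
    {"offset": [0.6, -0.4, 6], "spin": 0, "jaw": 70},
    {"offset": [0, 0, 0], "spin": 0, "jaw": 20},
    {"offset": [0, 0, 0], "spin": 0, "jaw": 20},
    {"offset": [0, 0, 0], "spin": 0, "jaw": 20},
    {"offset": [0, 0, 0], "spin": 0, "jaw": 20},
    {"offset": [0, 0, 0], "spin": 0, "jaw": 20}
  ],
  "force": 12
}}

```text
clock: 11.85
eef_pos: [472.8, -388.1, 99.9]
eef_rot: [-3.141, 0.0, 3.141]
wrist_force: [0.4, -0.2, 0.4]
finger_gap: 33.4
```

{"name": "drive_tool", "arguments": {
  "rows": [
    {"offset": [0, 0, 0], "spin": 0, "jaw": 20},
    {"offset": [0, 0, 0], "spin": 0, "jaw": 20},
    {"offset": [0, 0, -20], "spin": 0, "jaw": 20},
    {"offset": [0, 0, -45], "spin": 0, "jaw": 20},
    {"offset": [0, 0, -45], "spin": 0, "jaw": 20},
    {"offset": [0, 0, -45], "spin": 0, "jaw": 20},
    {"offset": [-14.4, 43, -27], "spin": 0, "jaw": 20},
    {"offset": [-14.4, 44, 0], "spin": 0, "jaw": 20},
    {"offset": [-14.4, 44, 0], "spin": 0, "jaw": 20},
    {"offset": [-14.4, 44, 0], "spin": 0, "jaw": 20},
    {"offset": [-14.4, 44, 0], "spin": 0, "jaw": 20},
    {"offset": [-14.4, 44, 0], "spin": 0, "jaw": 20},
    {"offset": [0, 30, 0], "spin": 0, "jaw": 20},
    {"offset": [0, 30, 0], "spin": 0, "jaw": 20},
    {"offset": [0, 0, 10], "spin": 0, "jaw": 20},
    {"offset": [0, 0, 10], "spin": 0, "jaw": 20},
    {"offset": [0, 0, 0], "spin": 0, "jaw": 20},
    {"offset": [0, 0, 0], "spin": 0, "jaw": 20}
  ]
}}

```text
clock: 13.65
eef_pos: [558.4, -68.4, 260.0]
eef_rot: [3.142, -0.001, 3.14]
wrist_force: [-0.2, 0.6, -0.2]
finger_gap: 30.3
```

```bash
python3 meas.py w7
```

```text
13.7 [558.5 -68.3 260.4] 29.98355831728211 [-0.9 -1.3 -0.5]
blue [266.9 210.4] [260 205  14  13 115] zrange [115.3 139. ]
  z 110 125 43 x 554.6419190667914 558.0539327685113 y -67.45077894027739 -57.30464076664996 [556.  -61.8 120.4]
  z 125 145 72 x 554.2806634323945 557.9676886890165 y -67.47114002348506 -57.31009230063509 [555.7 -62.  131.6]
yel [409.8 102.9] [406  90   9  26  97] ztop 64.64095595334689 mec 472.0050048828125 73.46858978271484 11.269989967346191
yel [445.2 103.4] [437  91  17  26 280] ztop 99.87854045166766 mec 473.16009521484375 84.82042694091797 10.633811950683594
yel [262.3 227.5] [ 235  184   56   86 3225] ztop 184.34407725069588 mec 559.5635375976562 -68.28884887695312 15.122907638549805
yel [200.8 321.2] [196 292  13  58 431] ztop 281.52964640045434 mec 534.156982421875 -84.63774871826172 7.223752021789551
yel [317.  321.4] [310 292  13  58 442] ztop 281.3417159761243 mec 534.0508422851562 -51.76063537597656 7.290080547332764
yel [271.2 375.6] [ 104  363  310   21 4647] ztop 289.33507833242606 mec 541.4109497070312 -68.1821060180664 38.371368408203125
pan [266.4 183.8] [ 200  138  131  109 8232] mec 560.7416381835938 -62.79779815673828 60.095394134521484 z 97.93033672158298
```

{"name": "drive_tool", "arguments": {
  "rows": [
    {"offset": [-0.9, 6.1, 0], "spin": 0, "jaw": 20},
    {"offset": [0, 0, 4], "spin": 0, "jaw": 20},
    {"offset": [0, 0, 4], "spin": 0, "jaw": 20},
    {"offset": [0, 0, 4], "spin": 0, "jaw": 20},
    {"offset": [0, 0, 4], "spin": 0, "jaw": 20},
    {"offset": [0, 0, 4], "spin": 0, "jaw": 20},
    {"offset": [0, 0, 4], "spin": 0, "jaw": 20}
  ]
}}

```text
clock: 14.4
eef_pos: [559.4, -61.3, 236.0]
eef_rot: [3.142, -0.0, 3.141]
wrist_force: [0.6, -0.0, -1.1]
finger_gap: 30.0
```

{"name": "drive_tool", "arguments": {
  "rows": [
    {"offset": [0, -0.7, 4], "spin": 0, "jaw": 20},
    {"offset": [0, 0, 4], "spin": 0, "jaw": 20},
    {"offset": [0, 0, 3], "spin": 0, "jaw": 20},
    {"offset": [0, 0, 2], "spin": 0, "jaw": 20},
    {"offset": [0, 0, 2], "spin": 0, "jaw": 20},
    {"offset": [0, 0, 2], "spin": 0, "jaw": 20},
    {"offset": [0, 0, 1], "spin": 0, "jaw": 20}
  ]
}}

```text
clock: 15.1
eef_pos: [559.4, -62.0, 218.3]
eef_rot: [-3.141, 0.0, 3.141]
wrist_force: [-0.5, -1.0, -0.3]
finger_gap: 29.9
```

{"name": "drive_tool", "arguments": {
  "rows": [
    {"offset": [0, 0, 2], "spin": 0, "jaw": 20},
    {"offset": [0, 0, 0], "spin": 0, "jaw": 20},
    {"offset": [0, 0, -2], "spin": 0, "jaw": 20},
    {"offset": [0, 0, 0], "spin": 0, "jaw": 36},
    {"offset": [0, 0, -2], "spin": 0, "jaw": 42},
    {"offset": [0, 0, -3], "spin": 0, "jaw": 46},
    {"offset": [0, 0, -10], "spin": 0, "jaw": 46},
    {"offset": [0, 0, -30], "spin": 0, "jaw": 46},
    {"offset": [0, 0, -40], "spin": 0, "jaw": 46},
    {"offset": [10, 10, -10], "spin": 0, "jaw": 30},
    {"offset": [15, 45, 0], "spin": 0, "jaw": 0},
    {"offset": [15, 45, 0], "spin": 0, "jaw": 0},
    {"offset": [0, 0, 0], "spin": 0, "jaw": 0},
    {"offset": [0, 0, 0], "spin": 0, "jaw": 0}
  ]
}}

```text
clock: 16.5
eef_pos: [519.3, 38.6, 314.3]
eef_rot: [-3.141, 0.001, -3.14]
wrist_force: [0.3, -0.1, -0.8]
finger_gap: 9.4
```

```bash
python3 meas.py w8; python3 - <<'E'
from h import *
d=np.load('w8.npz'); X=d['X']; hsv=cv2.cvtColor(d['col'],cv2.COLOR_BGR2HSV)
m=(hsv[...,0]<16)&(hsv[...,1]>150)&(hsv[...,2]>60)&(d['d']>0)
n,l,st,cc=cv2.connectedComponentsWithStats(m.astype(np.uint8))
for i in range(1,n):
    if st[i,4]>20:
        P=X[l==i]; print('orange',cc[i],st[i])
        for z in range(30,140,8):
            Q=P[(P[:,2]>=z)&(P[:,2]<z+8)]
            if len(Q)>5: print('  z',z,len(Q),'x',np.percentile(Q[:,0],[2,98]),'y',np.percentile(Q[:,1],[2,98]))
E
```

```text
16.55 [519.6  37.8 314.1] 5.552971930390295 [ 0.7  1.2 -0.1]
blue [155.4 238.6] [150 233  13  13 121] zrange [141.6 156.3]
  z 125 145 23 x 554.8320225850243 562.907786434701 y -67.92984909110352 -56.569726139364676 [558.  -59.8 143.4]
  z 145 152 68 x 555.2206031443465 563.520424382774 y -67.33450657430762 -57.46002120957877 [558.5 -60.8 148.1]
  z 152 170 30 x 556.8552133895719 561.9654383571814 y -64.39473528501024 -59.14054118633007 [559.5 -61.5 154.4]
yel [289.1 138.1] [287 129   6  20  66] ztop 65.01101432591597 mec 472.6192932128906 74.51270294189453 11.007946968078613
yel [302.8 148.6] [298 145  10   9  76] ztop 100.20451909813481 mec 479.0628967285156 84.60991668701172 5.859827995300293
yel [165.1 226.9] [ 142  205   46   47 1391] ztop 146.23119367686877 mec 560.345458984375 -61.51564025878906 14.664713859558105
yel [237.6 321.4] [235 292   7  58 286] ztop 335.553352057698 mec 494.21484375 32.73267364501953 6.05333948135376
yel [280.1 321.6] [277 292   7  58 288] ztop 336.2900591088319 mec 493.85546875 44.82579803466797 7.752002239227295
yel [229.  375.6] [  62  364  310   2
[... 188 characters left out ...]
7211914 z 98.02132314378713
orange [297.3 139.1] [283 126  28  28 543]
  z 46 23 x [459.1 482.4] y [67.6 89.8]
  z 54 33 x [459.6 482.4] y [68.2 92.3]
  z 62 113 x [459.8 484.8] y [69.  91.3]
  z 70 38 x [462.  482.7] y [75.2 86.2]
  z 78 33 x [462.  481.5] y [76.2 88.1]
  z 86 43 x [461.8 482.4] y [76.8 88. ]
  z 94 242 x [462.3 483.8] y [77.8 89.9]
orange [397.5 242.2] [381 228  47  42 668]
  z 102 247 x [567.6 605.7] y [178.8 215.2]
  z 110 385 x [569.1 609.8] y [181.  219.7]
  z 118 31 x [572.2 598.8] y [183.6 208.4]
orange [ 98.  288.6] [ 86 284  19  14  54]
orange [ 77.6 301. ] [ 66 298  24   6 108]
  z 38 73 x [709.4 718.6] y [-244.2 -216.8]
  z 46 31 x [710.5 714.1] y [-242.4 -223.1]
```

View pics/w8.png

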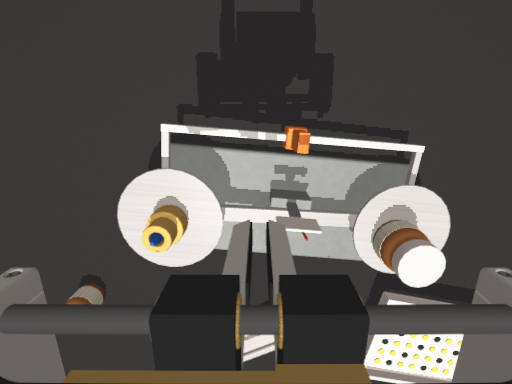

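Both weights are down: the upper ring's top is at z 146.2 = pan + 48, centred at (560,-61.5). The fin spans x 462–484, y 76–90, with its top at z ≈ 101. I'll put the closed fingers on its jar side.

{"name": "drive_tool", "arguments": {
  "rows": [
    {"offset": [23, 44, 0], "spin": 0, "jaw": 0},
    {"offset": [23, 44, 0], "spin": 0, "jaw": 0},
    {"offset": [0, 0, 45], "spin": 0, "jaw": 0},
    {"offset": [0, 0, 45], "spin": 0, "jaw": 0},
    {"offset": [0, 0, 35], "spin": 0, "jaw": 0},
    {"offset": [0, 0, 12], "spin": 0, "jaw": 0},
    {"offset": [0, 0, 0], "spin": 0, "jaw": 0},
    {"offset": [0, 0, 0], "spin": 0, "jaw": 0}
  ]
}}

```text
clock: 17.35
eef_pos: [474.4, 125.7, 177.9]
eef_rot: [3.141, 0.002, 3.141]
wrist_force: [-0.8, -0.4, 1.0]
finger_gap: 0.9
```

```bash
cat > tilt.py <<'E'
from h import *
import sys
s=manip.read_state();print(s['clock'],s['eef_pos'],s['finger_gap'],s['wrist_force'])
cp=np.array([560.5,-62.5]); sp=np.array([584.5,217]); ctr=(cp+sp)/2; ey=(sp-cp)/np.linalg.norm(sp-cp); ex=np.array([ey[1],-ey[0]])
for n in('top','scene'):
    c=eyes.camera(n); X=cloud(c); hsv=cv2.cvtColor(c['color'],cv2.COLOR_BGR2HSV)
    if len(sys.argv)>1: cv2.imwrite('pics/%s_%s.png'%(sys.argv[1],n),c['color'])
    ok=(c['depth']>0)
    q=(X[...,:2]-ctr); a=q@ex; b=q@ey
    zc=X[...,2][ok&(np.hypot(a,b+140)<52)&(np.hypot(a,b+140)>24)&(X[...,2]>65)&(X[...,2]<115)&(hsv[...,1]<60)]
    zs=X[...,2][ok&(np.hypot(a,b-140)<52)&(X[...,2]>65)&(X[...,2]<115)&(hsv[...,1]<60)]
    print(n,'zc',np.median(zc),len(zc),'zs',np.median(zs),len(zs),'tilt',(np.median(zs)-np.median(zc))/280)
    m=ok&(hsv[...,0]<16)&(hsv[...,1]>130)&(abs(a+100)<22)&(abs(b)<160)
    if m.sum()>3: print('  poise a,b',np.median(a[m]),np.percentile(b[m],[5,50,95]),'world',np.median(X[m],axis=0),m.sum())
    bm=ok&(hsv[...,0]>105)&(hsv[...,0]<130)&(hsv[...,1]>100)&(np.hypot(a,b+140)<30)
    if bm.sum()>2: print('  blue zmax',X[...,2][bm].max())
E
python3 tilt.py t0
```

```text
17.35 [474.4 125.7 177.9] 0.8868455068998098 [-0.8 -0.4  1. ]
top zc 97.37099147926665 536 zs 74.00262890552153 463 tilt -0.08345843776337541
  blue zmax 151.84133007750324
scene zc 97.07938384180153 432 zs 73.90504524025846 393 tilt -0.08276549500551096
  poise a,b -89.85047318985947 [-19.1  -9.6   0.5] world [482.1  75.6  58.3] 71
```

{"name": "drive_tool", "arguments": {
  "rows": [
    {"offset": [1, -8, 0], "spin": 0, "jaw": 0},
    {"offset": [0.5, -8, 0], "spin": 0, "jaw": 0},
    {"offset": [0, -4, 0], "spin": 0, "jaw": 0},
    {"offset": [0, -2, 0], "spin": 0, "jaw": 0},
    {"offset": [0, -2, 0], "spin": 0, "jaw": 0},
    {"offset": [0, -2, 0], "spin": 0, "jaw": 0},
    {"offset": [0, -2, 0], "spin": 0, "jaw": 0},
    {"offset": [0, -2, 0], "spin": 0, "jaw": 0},
    {"offset": [0, -2, 0], "spin": 0, "jaw": 0}
  ]
}}

```text
clock: 18.35
eef_pos: [471.9, 93.9, 176.3]
eef_rot: [-3.142, -0.0, 3.142]
wrist_force: [-0.1, 0.4, 0.4]
finger_gap: 0.5
```

{"name": "drive_tool", "arguments": {
  "rows": [
    {"offset": [0, -2, 0], "spin": 0, "jaw": 0},
    {"offset": [0, -2, 0], "spin": 0, "jaw": 0},
    {"offset": [0, -2, 0], "spin": 0, "jaw": 0},
    {"offset": [0, -2, 0], "spin": 0, "jaw": 0},
    {"offset": [0, -2, 0], "spin": 0, "jaw": 0},
    {"offset": [0, -2, 0], "spin": 0, "jaw": 0},
    {"offset": [0, -2, 0], "spin": 0, "jaw": 0},
    {"offset": [0, -2, 0], "spin": 0, "jaw": 0},
    {"offset": [0, -2, 0], "spin": 0, "jaw": 0},
    {"offset": [0, -2, 0], "spin": 0, "jaw": 0}
  ]
}}

```text
clock: 19.35
eef_pos: [471.9, 73.9, 176.4]
eef_rot: [-3.142, 0.0, 3.141]
wrist_force: [-0.8, 0.4, -0.1]
finger_gap: 0.1
```

```bash
python3 tilt.py t1; python3 meas.py w9 | head -1; python3 -c "
import cv2;a=cv2.imread('pics/t1_scene.png')[120:260,170:350];b=cv2.imread('pics/w9.png');cv2.imwrite('pics/m9.png',cv2.vconcat([cv2.resize(a,(384,299),interpolation=2),cv2.resize(b,(384,288))]))"
```

```text
19.35 [471.9  73.9 176.4] 0.14715547489300138 [-0.8  0.4 -0.1]
top zc 81.97447817113789 522 zs 88.79633709574978 469 tilt 0.024363781873613887
  blue zmax 138.55617108534375
scene zc 81.14140088827367 422 zs 90.00306844508356 376 tilt 0.03164881270289247
  poise a,b -89.63489491629446 [-43.8 -34.6 -24.9] world [480.2  50.4  64.3] 117
19.5 [472.   73.9 176.4] 0.37687730890244936 [0.6 0.5 0.5]
```

View pics/m9.png

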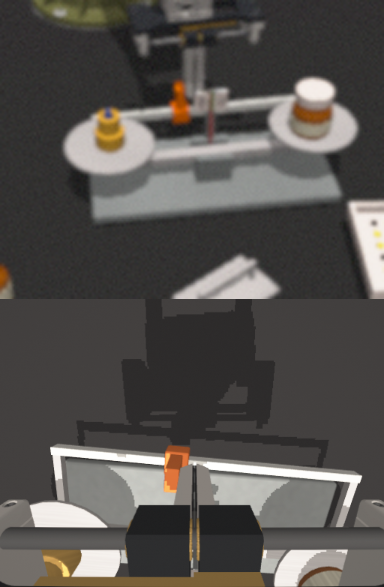

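The poise slid 25 mm and the beam has lifted off its stop. Next I clear the finger, let it settle and read the tilt.

{"name": "drive_tool", "arguments": {
  "rows": [
    {"offset": [0, 4, 0], "spin": 0, "jaw": 0},
    {"offset": [0, 10, 0], "spin": 0, "jaw": 0},
    {"offset": [0, 0, 0], "spin": 0, "jaw": 0},
    {"offset": [0, 0, 0], "spin": 0, "jaw": 0},
    {"offset": [0, 0, 0], "spin": 0, "jaw": 0},
    {"offset": [0, 0, 0], "spin": 0, "jaw": 0},
    {"offset": [0, 0, 0], "spin": 0, "jaw": 0},
    {"offset": [0, 0, 0], "spin": 0, "jaw": 0},
    {"offset": [0, 0, 0], "spin": 0, "jaw": 0},
    {"offset": [0, 0, 0], "spin": 0, "jaw": 0},
    {"offset": [0, 0, 0], "spin": 0, "jaw": 0},
    {"offset": [0, 0, 0], "spin": 0, "jaw": 0},
    {"offset": [0, 0, 0], "spin": 0, "jaw": 0},
    {"offset": [0, 0, 0], "spin": 0, "jaw": 0},
    {"offset": [0, 0, 0], "spin": 0, "jaw": 0},
    {"offset": [0, 0, 0], "spin": 0, "jaw": 0},
    {"offset": [0, 0, 0], "spin": 0, "jaw": 0},
    {"offset": [0, 0, 0], "spin": 0, "jaw": 0}
  ]
}}

```text
clock: 21.3
eef_pos: [471.9, 88.0, 176.4]
eef_rot: [-3.142, -0.0, 3.141]
wrist_force: [0.0, -1.0, -0.6]
finger_gap: 0.5
```

```bash
python3 tilt.py t2
```

```text
21.3 [471.9  88.  176.4] 0.5121504472753892 [ 0.  -1.  -0.6]
top zc 88.9111900640529 528 zs 81.66609026434321 470 tilt -0.025875356427534614
  blue zmax 149.85392905703884
scene zc 88.84236398388293 429 zs 82.34664412629013 393 tilt -0.023198999491402868
  poise a,b -89.65030031480856 [-43.8 -34.5 -24.7] world [480.6  50.6  66.7] 115
```

{"name": "drive_tool", "arguments": {
  "rows": [
    {"offset": [0, -7, 0], "spin": 0, "jaw": 0},
    {"offset": [0, -3, 0], "spin": 0, "jaw": 0},
    {"offset": [0, -2, 0], "spin": 0, "jaw": 0},
    {"offset": [0, -2, 0], "spin": 0, "jaw": 0},
    {"offset": [0, -2, 0], "spin": 0, "jaw": 0},
    {"offset": [0, -2, 0], "spin": 0, "jaw": 0},
    {"offset": [0, -2, 0], "spin": 0, "jaw": 0},
    {"offset": [0, -1.8, 0], "spin": 0, "jaw": 0},
    {"offset": [0, 4, 0], "spin": 0, "jaw": 0},
    {"offset": [0, 15, 0], "spin": 0, "jaw": 0},
    {"offset": [0, 0, 0], "spin": 0, "jaw": 0},
    {"offset": [0, 0, 0], "spin": 0, "jaw": 0},
    {"offset": [0, 0, 0], "spin": 0, "jaw": 0},
    {"offset": [0, 0, 0], "spin": 0, "jaw": 0},
    {"offset": [0, 0, 0], "spin": 0, "jaw": 0},
    {"offset": [0, 0, 0], "spin": 0, "jaw": 0},
    {"offset": [0, 0, 0], "spin": 0, "jaw": 0},
    {"offset": [0, 0, 0], "spin": 0, "jaw": 0},
    {"offset": [0, 0, 0], "spin": 0, "jaw": 0},
    {"offset": [0, 0, 0], "spin": 0, "jaw": 0}
  ]
}}

```text
clock: 23.4
eef_pos: [471.9, 85.2, 176.4]
eef_rot: [-3.142, -0.0, 3.141]
wrist_force: [0.5, -0.4, 0.4]
finger_gap: 0.7
```

{"name": "drive_tool", "arguments": {
  "rows": [
    {"offset": [0, 0, 0], "spin": 0, "jaw": 0},
    {"offset": [0, 0, 0], "spin": 0, "jaw": 0},
    {"offset": [0, 0, 0], "spin": 0, "jaw": 0},
    {"offset": [0, 0, 0], "spin": 0, "jaw": 0},
    {"offset": [0, 0, 0], "spin": 0, "jaw": 0},
    {"offset": [0, 0, 0], "spin": 0, "jaw": 0}
  ]
}}

```text
clock: 24.0
eef_pos: [471.9, 85.2, 176.4]
eef_rot: [-3.142, 0.0, 3.141]
wrist_force: [0.1, -0.3, 0.2]
finger_gap: 0.9
```

```bash
python3 tilt.py t3
```

```text
24.0 [471.9  85.2 176.4] 0.8516313782054913 [ 0.1 -0.3  0.2]
top zc 85.59849799011977 530 zs 85.8771313059483 467 tilt 0.0009951189851018886
  blue zmax 150.5260451335605
scene zc 85.37155288502015 429 zs 85.61598494871623 393 tilt 0.0008729716560574324
  poise a,b -89.18634108019364 [-50.6 -43.4 -31.6] world [480.   42.1  65.3] 117
```

The tilt is about +0.001 rad. I'll withdraw upward and make a last check.

{"name": "drive_tool", "arguments": {
  "rows": [
    {"offset": [0, 0, -20], "spin": 0, "jaw": 0},
    {"offset": [0, 0, -40], "spin": 0, "jaw": 0},
    {"offset": [0, 0, -40], "spin": 0, "jaw": 0},
    {"offset": [0, -40, -30], "spin": 0, "jaw": 0},
    {"offset": [-20, 0, 0], "spin": 0, "jaw": 0},
    {"offset": [0, 0, 0], "spin": 0, "jaw": 0},
    {"offset": [0, 0, 0], "spin": 0, "jaw": 0},
    {"offset": [0, 0, 0], "spin": 0, "jaw": 0},
    {"offset": [0, 0, 0], "spin": 0, "jaw": 0},
    {"offset": [0, 0, 0], "spin": 0, "jaw": 0}
  ]
}}

```text
clock: 25.1
eef_pos: [491.6, 45.5, 306.2]
eef_rot: [-3.142, -0.0, -3.141]
wrist_force: [0.8, -0.7, 0.2]
finger_gap: 0.2
```

```bash
python3 tilt.py t4; python3 meas.py w10
```

```text
25.1 [491.6  45.5 306.2] 0.22874248167701206 [ 0.8 -0.7  0.2]
top zc 85.81313174053116 484 zs 85.36115868034517 471 tilt -0.0016141895006642568
  blue zmax 145.98776707684328
scene zc 85.337848664467 436 zs 85.75587916485023 390 tilt 0.0014929660727972306
  poise a,b -90.17801430712956 [-50.6 -43.6 -31.3] world [479.3  41.7  65.7] 120
25.25 [491.8  45.3 306.3] 0.6839831288054471 [0.5 0.7 0.5]
blue [152.3 262.3] [147 257  13  13 111] zrange [131.2 144.4]
  z 125 145 111 x 555.0886650633113 562.0688062061175 y -67.99569507892278 -56.594861647608305 [558.3 -61.1 137.5]
yel [261.  165.9] [252 151  20  27 288] ztop 99.67019837478341 mec 472.53021240234375 48.416175842285156 9.03639030456543
yel [162.1 248.8] [ 140  227   44   48 1346] ztop 134.27915527632192 mec 560.5206298828125 -61.44944763183594 14.614335060119629
yel [253.8 320.2] [252 292   5  58 230] ztop 327.79820383307526 mec 465.9651794433594 44.06507110595703 6.402194976806641
yel [263.7 319.5] [262 292   5  57 222] ztop 328.0480472241096 mec 465.38739013671875 47.01470184326172 6.7095255851745605
yel [211.3 375.6] [  44  364  309   20 4665] ztop 335.6896494134561 mec 474.0950622558594 30.540218353271484 38.17901611328125
pan [168.1 234.2] [ 116  192  102   93 5717] mec 560.6634521484375 -62.51543426513672 60.198402404785156 z 86.25889564740726
pan [399.  247.7] [ 350  212  101   89 4862] mec 584.6378173828125 215.35398864746094 60.132503509521484 z 85.86470441589097
```

View pics/w10.png

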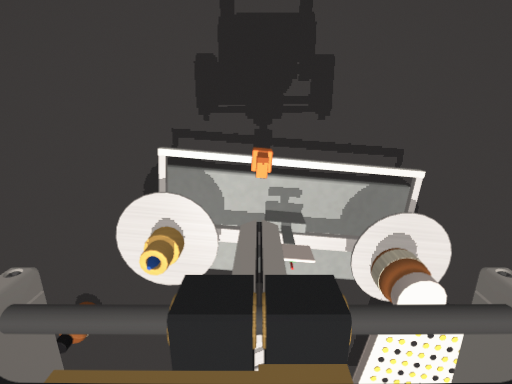

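Both rings are stacked on the post at (155,255), the jar is upright at (405,275) and both pans are at about 86 mm, so the beam is level.

```bash
python3 -c "
from cell import manip; print(manip.sign_off())"
```

```text
the job is handed in; nothing more can be done
None
```

The job is handed in at about 25 s of the 72 s allowed; no verdict is reported.

I threaded the 200 g ring and then the 100 g ring onto the post. I then pushed the poise outwards about 33 mm in two one-sided pushes with closed fingers, clearing the finger and letting the beam settle before each tilt reading.

**Last checks, with the fingers clear:**
- **Beam:** three cameras put the tilt between -0.002 and +0.0015 rad, with both pans at about 86 mm. The three readings differ in sign, but all are far inside the 0.02 limit.
- **Weights:** the stack's top is 48 mm above the pan, so both rings are fully down. The upper ring's centre is about 1 mm from the post axis.
- **Jar:** it stands upright on its pan. I checked this by eye in the last picture and did not measure its offset from the pan's centre.
- **Contact forces:** wrist force changed by at most about 5 N while setting the weights down and stayed near its noise (about 1 N) during the poise pushes.
- **Bystanders:** the arm stayed clear of the vial, bowl and tamper, but I did not re-measure their positions at the end.

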